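# Load the chart roll and start the rewind crank screw

### The job

Lower the full chart-paper roll over the thermograph's bare upright spindle until it rests fully home on the deck, without dropping it, and let go of it. Then take the hand crank by its wooden grip and turn it backward (anticlockwise from above) until you notice it drop at the start of the thread, then forward (clockwise) one full turn from there, so that the screw is started but not run down. Finish still gripping the crank there, keeping it still; leave everything else on the shelf alone.

Things in the scene. Friction and masses are not known exactly. Their poses are not given: they have to be found in the camera images.
- thermograph: Battered cream enamelled instrument case, fixed: low box 150 mm (its x) by 280 mm (its y), flat deck 50 mm above the shelf. Origin: centre of its underside. Its +y end carries the bare roll spindle, its -y end the crank screw, 140 mm apart. A low brass block (22 x 70 mm, 22 mm high) stands on the deck mid-way along its +x edge.
- spindle_foot (a point): Foot of the plain upright steel spindle, on its axis at deck height (50 mm above the shelf), 70 mm from the case's centre along its +y. The spindle is 12 mm in diameter and 82 mm tall with a tapered tip (last 8 mm).
- spindle_tip (a point): Tip of the same spindle, 82 mm above its foot.
- paper_roll: Full roll of chart paper standing loose on the shelf: white upright cylinder 48 mm in diameter, 70 mm tall, about 0.12 kg, on a cardboard core that stands 4 mm proud at the top; through bore 18 mm. Origin: centre of its underside, z up its axis. Not the bare cardboard tube, nor the capped jar.
- crank (a joint): Turn of the crank about its vertical axis, rad, counted over several turns; grows FORWARD = clockwise from above (screws down), shrinks backward = anticlockwise. At 0 the arm points along the case's +x. The zero says nothing about where the thread starts: that is hidden in the boss, 1.2 to 5.3 rad backward of the first position. Friction about 0.02 N m.
- crank_lift (a joint): Height of the crank screw (0.3 kg) on its axis, m, up positive. At first it rests on the boss's top thread, 1.5 to 7 mm below 0. Right-hand thread, 8 mm a turn: turned backward it climbs to about 0, then at the thread start drops 8 mm at once to about -0.008. Forward from there it sinks 8 mm a turn: about -0.016 after one turn. Turned back past the drop it climbs again. Bottoms at -0.0215.
- crank_hub (a point): On the crank's vertical axis, at the top of its round steel hub (52 mm in diameter), 107 mm above the shelf when crank_lift is 0; it rises and falls with the crank. The level crank arm (9 mm thick, 16 mm wide, top face 2 mm below this point) reaches out from it. A brass nut 6 mm high sits on top.
- crank_grip: Crank's dark wooden grip sleeve: upright, 16 mm in diameter, 38 mm long, 45 mm from the crank's axis. Origin: centre of its lower end, 1 mm above the arm. Spins freely on its pin and slides freely 20 mm up it; the capped pin ends 63 mm above that end. Grip it from above, 25 mm above its lower end. Held with its lower end 109 mm above the shelf it can go round level while the crank rises or drops.
- call_button (a joint): Push button on the cream box behind the instrument, 0 up, 0.006 m fully pressed: not to be pressed.
- empty_tube: Bare brown cardboard tube, 33 mm diameter, 90 mm tall, upright: leave alone. Origin: centre of its underside.
- jar: Capped jar 56 mm diameter, 75 mm tall: leave alone. Origin: centre of its underside.
- rod: Wooden calibration rod with a brass tip, 12 mm thick, 220 mm long along its x, lying on the shelf: leave alone. Origin: under its middle.
- tube: Glass psychrometer tube 18 mm thick, 200 mm long along its x, lying on two wooden blocks, 30 mm high in all: leave alone. Origin: under its middle.
- screwdriver: Screwdriver lying along its x: leave alone.
- mug: White mug 80 mm across, 90 mm tall: leave alone. Origin: centre of its underside.

How it is judged:
By the outcome, as a careful person would: the job done as asked, in the order asked, and still so for the second after the job is handed in, while the arm keeps its last pose, push and grip.
It also fails if it takes over 72 s, if anything falls off the work surface, if the arm or the gripper's body presses on something with over 40 N, if the wrist force passes 120 N, or if a joint passes its speed limit or range.

### The arm

A 6-joint arm with a two-finger parallel gripper is mounted at the origin on the work surface. World frame = base frame: x ahead of the robot, y to its left, z up, the work surface at z = 0. Lengths are in m, angles in degrees, forces in N, time in s.
With the tool pointing down it reaches from about 0.4 to 0.825 m from the base axis. Payload 7 kg.
Tool frame: the origin (TCP) lies between the finger pads; the fingertips stand 22 mm ahead of it and the grasp point (between the pads) lies 3 mm ahead of it; z points along the fingers, y is the line along which they close (so a half turn about z gives the same grasp; the last joint's range is limited). The gripper opens to 88 mm and grips with 3 to 60 N. Pads are 19 mm wide; open, the fingers measure 130 mm over their backs; the gripper's body (78 mm by 193 mm) begins 47 mm behind the grasp point.
Start: joints at [82.053, 20.546, 0.682, 0, -70.136, -16.507], TCP at [0.279, 0.614, 0.227] pointing down, gripper open.
Joint ranges: [-176.03, 176.03], [-82.01, 121.73], [-58.28, 71.71], [-173.87, 95.51], [-174.79, -0.11], [-173.66, 173.66]. Speed limits (degrees/s): [136.94, 136.94, 172.46, 180, 180, 180].

### API

Orientations are given as [roll, pitch, yaw] about the fixed x, y, z axes, in that order (R = Rz(yaw) Ry(pitch) Rx(roll)).
In Python, from plant import ctrl gives the robot as it stands.
- The arm moves only by the tool apply_moves, never from a script. Its argument "targets" is a list of rows, each an object with "travel": the shift along the tool's x, y, z in mm, a list of three; "roll": the turn about the tool's z in degrees; "jaw": the finger opening in mm, from 0 to 87.6. In form: [{"travel": [tx, ty, tz], "roll": roll, "jaw": jaw}, ...]. A call has 1 to 10 rows; each row shifts and turns the commanded pose from where the row before left it, along the tool's axes as they then stand; what a row does not reach is not made up. A row lasts 1/10 s, in which the tool goes at most 50 mm and 8.59 degrees, less where a joint would pass 70% of its speed; a pose out of reach is approached as far as the arm can. A call with a gripper value outside its range is refused whole. The fingers move at their own pace and stop on an object; the grip force is fixed at half the most. Time passes only in rows, so rows that do not move let the fingers close. It gives the time, the measured TCP pose, the force, the opening and the grip force at its end, in the units of the state.
- ctrl.get_obs(): the state, without advancing time (a new reading comes with each control period).
- ctrl.snapshot(name): name is "side" or "top"; returns the picture (420x560x3 uint8, red, green, blue); there is no depth.
- ctrl.calibration(name): a dict with "K" (3x3 intrinsics, pixels), "extrinsics" (4x4, takes a point from camera to world coordinates). Camera axes: x right, y down, z forward; pixel columns grow to the right and rows downward; lengths in m; the calibration is good to about 2 mm. A picture is of the moment at which its call begins. calibration takes no time and is no camera call.
- ctrl.close_job(): hands the job in; it is judged then, once.
The state is a dict: "clock": time; "joint_pos": joint angles; "qvel": joint speeds; "tau": joint torques, N m; "tool_pos": TCP position; "orientation": TCP orientation; "force": force on the tool from outside, world axes, zero at the start; "moment": the same for the moment, N m; "opening": finger opening in m; "gripper_force": force on a finger pad.
Only numpy, scipy, OpenCV 4.12 (cv2) and the standard library are available. Lean on these libraries where they do the work, as an engineer would, in place of code of your own. Each camera call takes 0.05 s, during which the arm holds its last target. There are 200 camera calls.

## Working session

There is one attempt and no reset: what is moved stays moved. The work goes in short steps, Python scripts to look and compute and a tool call to move; the robot and the scene stay as the last step left them, time stands still between calls to the robot, and variables do not carry over. Pictures are saved under pics/ and viewed, at most 10 in all, crops included, and the job is handed in when it is done.

Besides the shell and the picture viewer there is one more tool, called after "Emit:" as a command line: name --argument value ..., lists and objects as JSON in quotes. apply_moves: Moves the arm, as the interface text tells. Its arguments: {"type":"object","properties":{"targets":{"type":"array","items":{"type":"object","properties":{"travel":{"type":"array","items":{"type":"number"}},"roll":{"type":"number"},"jaw":{"type":"number"}}}}},"required":["targets"]}

```bash
mkdir -p pics; ls
python3 - <<'E'
from plant import ctrl
import cv2
for n in("side","top"):
    cv2.imwrite(f"pics/{n}0.png",cv2.cvtColor(ctrl.snapshot(n),cv2.COLOR_RGB2BGR)); c=ctrl.calibration(n);print(n,c["K"],c["extrinsics"])
print(ctrl.get_obs())
E
```

```text
pics
side [[515.58523211   0.         266.995123  ]
 [  0.         515.58523211 210.51710902]
 [  0.           0.           1.        ]] [[ 0.98895744 -0.07111014  0.1300251   0.39175177]
 [-0.14795389 -0.52426114  0.83860593 -1.11992024]
 [ 0.00853372 -0.8485833  -0.52899297  0.80839882]
 [ 0.          0.          0.          1.        ]]
top [[397.89716047   0.         270.38754045]
 [  0.         397.89716047 205.79283212]
 [  0.           0.           1.        ]] [[ 0.02982808 -0.99488223  0.09653828  0.48343899]
 [-0.99942647 -0.02813574  0.01884463  0.00909927]
 [-0.01603202 -0.09704501 -0.99515086  1.2408191 ]
 [ 0.          0.          0.          1.        ]]
{'clock': 0.1, 'joint_pos': array([ 8.20541017e+01,  2.05843240e+01,  6.38616539e-01, -1.84569584e-02,
       -7.01373372e+01, -1.65087085e+01]), 'qvel': array([ 0.01352631, -0.05100467, -0.00451636,  0.05824467,  0.08876754,
        0.00411423]), 'tau': array([-1.38142637e-03, -5.84163308e+01,  2.93750918e+01,  7.01547951e+00,
        1.01764739e-02, -4.57030808e-05]), 'tool_pos': array([0.27924862, 0.61402891, 0.22574498]), 'orientation': array([ 1.79915448e+02, -6.96370847e-03, -2.44608853e+01]), 'force': array([-0.41130146,  0.84077203,  0.46328534]), 'moment': array([ 0.0036746 , -0.03639679,  0.02226475]), 'gripper_force': 0.0, 'opening': 0.08750693669267329}
```

View pics/side0.png

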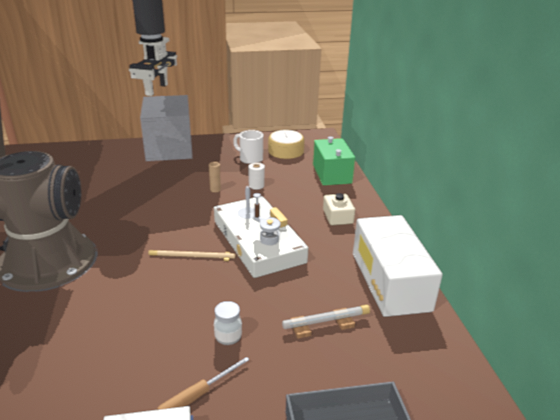

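View pics/top0.png

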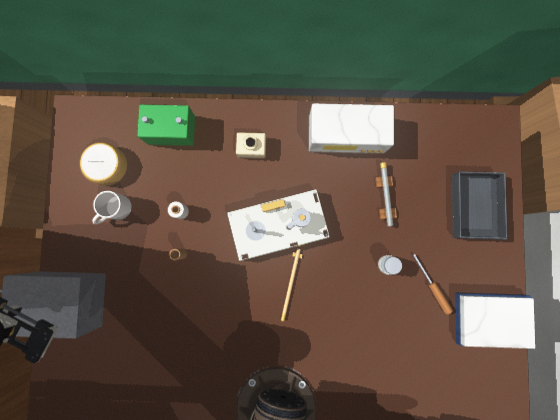

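The side view shows the paper roll at (257,176), the bare tube at (214,177), the case at (260,235) with its spindle at (248,200) and the crank at (268,232). In the top view the roll is at (178,210), the spindle near (250,230) and the hub near (302,217). Next I'll zoom in.

Run:
```python
import cv2,numpy as np
a=cv2.imread("pics/top0.png")[180:270,150:340]; b=cv2.imread("pics/side0.png")[150:275,190:320]
cv2.imwrite("pics/topz.png",cv2.resize(a,None,fx=4,fy=4,interpolation=2))
cv2.imwrite("pics/sidez.png",cv2.resize(b,None,fx=4.6,fy=4.6,interpolation=2))
```

```text
(no output)
```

View pics/topz.png

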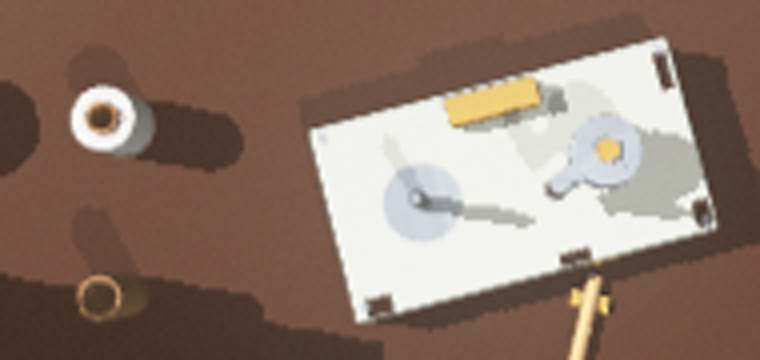

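View pics/sidez.png

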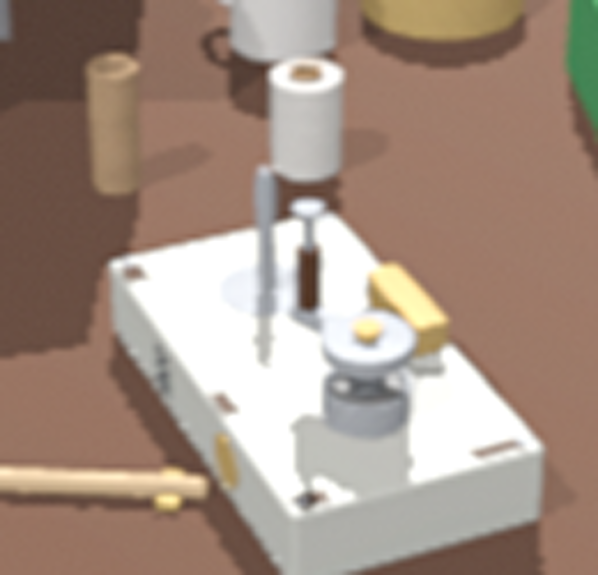

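The crops show the roll top centre at (103,118) in the top crop. The spindle tip is near (418,197) in the top crop and (265,168) in the side crop. The grip's cap is at (555,187) and (309,207), and the nut at (608,149) and (369,330).

```bash
cat > h.py <<'E'
import numpy as np
from plant import ctrl
C={n:ctrl.calibration(n) for n in("side","top")}
def ray(n,p):
    K,E=C[n]["K"],np.array(C[n]["extrinsics"]); d=E[:3,:3]@np.linalg.solve(K,[p[0],p[1],1]); return E[:3,3],d
def onz(n,p,z):
    o,d=ray(n,p); return o+d*(z-o[2])/d[2]
def tri(a,b):
    A=np.zeros((3,3));v=np.zeros(3)
    for n,p in(("top",a),("side",b)):
        o,d=ray(n,p);d=d/np.linalg.norm(d);M=np.eye(3)-np.outer(d,d);A+=M;v+=M@o
    return np.linalg.solve(A,v)
def proj(n,P):
    E=np.linalg.inv(C[n]["extrinsics"]);q=C[n]["K"]@(E[:3,:3]@np.array(P)+E[:3,3]);return q[:2]/q[2]
E
python3 - <<'E'
from h import *
np.set_printoptions(precision=4,suppress=True)
T=lambda u,v:(150+(u+.5)/4-.5,180+(v+.5)/4-.5); S=lambda u,v:(190+(u+.5)/4.6-.5,150+(v+.5)/4.6-.5)
print("roll",onz("top",T(103,118),.074),tri(T(103,118),S(306,72)), onz("side",S(306,72),.074))
print("tip",tri(T(416,196),S(265,170)),onz("top",T(416,196),.132),onz("side",S(265,168),.132))
print("foot disc",onz("top",T(424,203),.05))
c=[onz("top",T(*p),.05) for p in((310,130),(664,38),(716,228),(358,322))];ctr=sum(c)/4
y=(c[0]+c[3]-c[1]-c[2]);yaw=np.arctan2(-y[0],y[1]);print("case",ctr,np.degrees(yaw))
R=np.array([-np.sin(yaw),np.cos(yaw),0]);print("spindle/hub from case",ctr+.07*R,ctr-.07*R)
print("nut",tri(T(608,149),S(369,328)),"cap",tri(T(555,187),S(309,207)))
print("tube",onz("top",T(99,297),.09))
E
```

```text
roll [0.5788 0.3117 0.074 ] [0.5783 0.3113 0.0753] [0.5782 0.3139 0.074 ]
tip [0.5243 0.0749 0.1345] [0.5258 0.0749 0.132 ] [0.5237 0.0818 0.132 ]
foot disc [0.5239 0.0736 0.05  ]
case [0.5438 0.0083 0.05  ] 16.304149699928377
spindle/hub from case [0.5242 0.0755 0.05  ] [ 0.5635 -0.0589  0.05  ]
nut [ 0.5638 -0.0593  0.1083] cap [ 0.5347 -0.0209  0.1639]
tube [0.448  0.3035 0.09  ]
```

Emit:
apply_moves --targets '[{"travel": [0,0,0],"roll": 8.2,"jaw": 70},{"travel": [0,0,0],"roll": 8.2,"jaw": 70},{"travel": [0,0,0],"roll": 8.2,"jaw": 70},{"travel": [0,0,0],"roll": 8.2,"jaw": 70},{"travel": [0,0,0],"roll": 8.2,"jaw": 70},{"travel": [0,0,0],"roll": 8.2,"jaw": 70},{"travel": [37.4,-20.2,2],"roll": 0,"jaw": 70},{"travel": [37.4,-20.2,2],"roll": 0,"jaw": 70},{"travel": [37.4,-20.2,2],"roll": 0,"jaw": 70},{"travel": [37.4,-20.2,2],"roll": 0,"jaw": 70}]'

```text
clock: 1.1
tool_pos: [0.3997, 0.4923, 0.2181]
orientation: [180.0, -0.0, -73.6]
force: [1.3, 0.2, 0.2]
opening: 0.0699
gripper_force: 0.0
```

Emit:
apply_moves --targets '[{"travel": [37.4,-20.2,2],"roll": 0,"jaw": 70},{"travel": [37.4,-20.2,2],"roll": 0,"jaw": 70},{"travel": [37.4,-20.2,2],"roll": 0,"jaw": 70},{"travel": [37.4,-20.2,2],"roll": 0,"jaw": 70},{"travel": [37.4,-20.2,2],"roll": 0,"jaw": 70},{"travel": [37.4,-20.2,2],"roll": 0,"jaw": 70},{"travel": [0,0,0],"roll": 0,"jaw": 70},{"travel": [0,0,0],"roll": 0,"jaw": 70}]'

```text
clock: 1.9
tool_pos: [0.579, 0.3112, 0.2058]
orientation: [179.9, -0.0, -73.8]
force: [0.2, -0.6, -0.2]
opening: 0.0699
gripper_force: 0.0
```

Emit:
apply_moves --targets '[{"travel": [0,0,35],"roll": 0,"jaw": 70},{"travel": [0,0,35],"roll": 0,"jaw": 70},{"travel": [0,0,35],"roll": 0,"jaw": 70},{"travel": [0,0,25],"roll": 0,"jaw": 70},{"travel": [0,0,15],"roll": 0,"jaw": 70},{"travel": [0,0,7],"roll": 0,"jaw": 70},{"travel": [0,0,0],"roll": 0,"jaw": 70},{"travel": [0,0,0],"roll": 0,"jaw": 70}]'

```text
clock: 2.7
tool_pos: [0.5791, 0.3132, 0.0559]
orientation: [-179.9, 0.0, -73.6]
force: [0.2, 0.1, 0.2]
opening: 0.0698
gripper_force: 0.0
```

Emit:
apply_moves --targets '[{"travel": [0,0,0],"roll": 0,"jaw": 44},{"travel": [0,0,0],"roll": 0,"jaw": 44},{"travel": [0,0,0],"roll": 0,"jaw": 44},{"travel": [0,0,0],"roll": 0,"jaw": 44},{"travel": [0,0,0],"roll": 0,"jaw": 44},{"travel": [0,0,0],"roll": 0,"jaw": 44}]'

```text
clock: 3.3
tool_pos: [0.579, 0.3126, 0.0552]
orientation: [-179.9, 0.0, -73.6]
force: [-0.3, 0.2, 3.7]
opening: 0.0471
gripper_force: 30.0
```

Emit:
apply_moves --targets '[{"travel": [0,0,-8],"roll": 0,"jaw": 44},{"travel": [0,0,-20],"roll": 0,"jaw": 44},{"travel": [0,0,-30],"roll": 0,"jaw": 44},{"travel": [0,0,-30],"roll": 0,"jaw": 44},{"travel": [0,0,-30],"roll": 0,"jaw": 44},{"travel": [0,0,-20],"roll": 0,"jaw": 44},{"travel": [0,0,-10],"roll": 0,"jaw": 44},{"travel": [15,8,0],"roll": 0,"jaw": 44},{"travel": [25,14,0],"roll": 0,"jaw": 44},{"travel": [30,17,0],"roll": 0,"jaw": 44}]'

```text
clock: 4.3
tool_pos: [0.5595, 0.233, 0.2007]
orientation: [179.8, -0.0, -73.6]
force: [0.5, -1.7, -1.2]
opening: 0.047
gripper_force: 30.0
```

Emit:
apply_moves --targets '[{"travel": [30,17,0],"roll": 0,"jaw": 44},{"travel": [30,17,0],"roll": 0,"jaw": 44},{"travel": [30,17,0],"roll": 0,"jaw": 44},{"travel": [25,14,0],"roll": 0,"jaw": 44},{"travel": [16,9,0],"roll": 0,"jaw": 44},{"travel": [10.5,6,0],"roll": 0,"jaw": 44},{"travel": [0,0,0],"roll": 0,"jaw": 44},{"travel": [0,0,0],"roll": 0,"jaw": 44},{"travel": [0,0,0],"roll": 0,"jaw": 44}]'

```text
clock: 5.2
tool_pos: [0.5241, 0.0767, 0.2023]
orientation: [180.0, 0.0, -73.6]
force: [-0.5, 0.9, -1.7]
opening: 0.0471
gripper_force: 30.0
```

Run:
```python
from h import *
import cv2
o=ctrl.get_obs();print(o["tool_pos"],o["orientation"],o["force"])
a=cv2.cvtColor(ctrl.snapshot("side"),cv2.COLOR_RGB2BGR);b=cv2.cvtColor(ctrl.snapshot("top"),cv2.COLOR_RGB2BGR)
cv2.imwrite("pics/s1.png",a);cv2.imwrite("pics/t1.png",b)
cv2.imwrite("pics/c1.png",np.hstack([cv2.resize(a[130:260,200:300],None,fx=4,fy=4,interpolation=2),cv2.resize(b[180:310,200:300],None,fx=4,fy=4,interpolation=2)]))
for P in((.5242,.0752,.05),(.5242,.0752,.132),(.5242,.0752,o["tool_pos"][2]-.0552)):print(proj("side",P))
```

```text
[0.52413982 0.0766712  0.20233629] [ 1.79991041e+02  1.63742515e-03 -7.36199988e+01] [-0.45707485  0.90764275 -1.72246245]
[248.0109604  213.27208337]
[247.67500835 187.30987104]
[247.61066816 182.33769176]
```

View pics/c1.png

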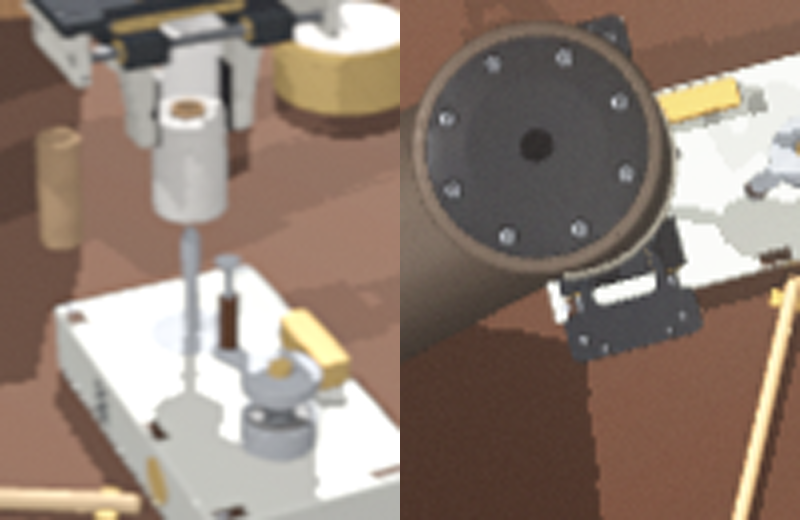

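The crop shows the roll directly above the spindle laterally, with roll bottom edge at crop (190,222) and tip at (191,228). I'll check the depth direction against the roll's original image.

Run:
```python
from h import *
import cv2
def edges(f,x0,x1,y0,y1):
    g=cv2.imread(f)[y0:y1,x0:x1].astype(int).min(2)
    m=((g>120)*255).astype(np.uint8)
    c=max(cv2.findContours(m,0,2)[0],key=cv2.contourArea)
    x,y,w,h=cv2.boundingRect(c);return x+x0,y+y0,w,h
print(edges("pics/side0.png",245,270,160,195),edges("pics/s1.png",236,258,152,186.__int__()))
def pred(x,y,z):
    a=np.linspace(0,6.283,200)
    q=np.array([proj("side",(x+.024*np.cos(t),y+.024*np.sin(t),z+h)) for t in a for h in(0,.070)])
    return q.min(0),q.max(0)
print(pred(.5786,.3117,0),pred(.5242,.0752,.147),pred(.5242,.0752,.150))
for f,x0,x1,ys in(("pics/side0.png",254,260,range(158,194)),("pics/s1.png",244,251,range(148,192))):
    im=cv2.imread(f);print([(y,int(im[y,x0:x1].mean())) for y in ys][-12:],[(y,int(im[y,x0:x1].mean())) for y in ys][:14])
```

```text
File "<stdin>", line 8
    print(edges("pics/side0.png",245,270,160,195),edges("pics/s1.png",236,258,152,186.__int__()))
                                                                                     ^
SyntaxError: invalid decimal literal
```

Run:
```python
from h import *
import cv2
def pred(x,y,z):
    a=np.linspace(0,6.283,200)
    q=np.array([proj("side",(x+.024*np.cos(t),y+.024*np.sin(t),z+h)) for t in a for h in(0,.070)])
    return q.min(0),q.max(0)
print(pred(.5786,.3117,0),pred(.5242,.0752,.147),pred(.5242,.0752,.150))
for f,x0,x1,ys in(("pics/side0.png",254,260,range(158,194)),("pics/s1.png",244,251,range(148,192))):
    im=cv2.imread(f);L=[(y,int(im[y,x0:x1].mean())) for y in ys];print(L[-12:],L[:14])
    r=im[(178 if 's1' in f else 180)].mean(1).astype(int);print(list(r[234:272]))
```

```text
(array([248.69371946, 163.26075076]), array([264.01657881, 189.94011396])) (array([238.00381664, 154.5551896 ]), array([256.64949446, 186.81108944])) (array([237.97914515, 153.51796592]), array([256.64714211, 185.80901854]))
[(182, 190), (183, 190), (184, 190), (185, 190), (186, 190), (187, 193), (188, 186), (189, 127), (190, 80), (191, 78), (192, 86), (193, 165)] [(158, 183), (159, 183), (160, 182), (161, 174), (162, 186), (163, 224), (164, 183), (165, 145), (166, 151), (167, 187), (168, 245), (169, 244), (170, 206), (171, 190)]
[np.int64(128), np.int64(127), np.int64(128), np.int64(128), np.int64(127), np.int64(128), np.int64(126), np.int64(128), np.int64(129), np.int64(128), np.int64(128), np.int64(128), np.int64(129), np.int64(128), np.int64(145), np.int64(175), np.int64(190), np.int64(195), np.int64(196), np.int64(196), np.int64(195), np.int64(194), np.int64(191), np.int64(190), np.int64(188), np.int64(185), np.int64(180), np.int64(175), np.int64(168), np.int64(152), np.int64(129), np.int64(115), np.int64(114), np.int64(116), np.int64(116), np.int64(116), np.int64(115), np.int64
[... 191 characters left out ...]
51, 205), (152, 204), (153, 211), (154, 217), (155, 172), (156, 131), (157, 133), (158, 139), (159, 175), (160, 229), (161, 237)]
[np.int64(117), np.int64(117), np.int64(116), np.int64(125), np.int64(165), np.int64(191), np.int64(197), np.int64(195), np.int64(188), np.int64(181), np.int64(181), np.int64(183), np.int64(191), np.int64(197), np.int64(195), np.int64(191), np.int64(187), np.int64(184), np.int64(180), np.int64(175), np.int64(171), np.int64(164), np.int64(146), np.int64(122), np.int64(118), np.int64(118), np.int64(120), np.int64(119), np.int64(119), np.int64(119), np.int64(119), np.int64(120), np.int64(119), np.int64(120), np.int64(120), np.int64(119), np.int64(118), np.int64(119)]
```

Emit:
apply_moves --targets '[{"travel": [1,0,5],"roll": 0,"jaw": 44},{"travel": [0,0,5],"roll": 0,"jaw": 44},{"travel": [0,0,5],"roll": 0,"jaw": 44},{"travel": [0,0,5],"roll": 0,"jaw": 44},{"travel": [0,0,5],"roll": 0,"jaw": 44},{"travel": [0,0,0],"roll": 0,"jaw": 44},{"travel": [0,0,0],"roll": 0,"jaw": 44},{"travel": [0,0,0],"roll": 0,"jaw": 44}]'

```text
clock: 6.1
tool_pos: [0.5243, 0.075, 0.1778]
orientation: [-180.0, -0.0, -73.7]
force: [0.8, -0.2, -0.9]
opening: 0.0472
gripper_force: 30.0
```

Emit:
apply_moves --targets '[{"travel": [0,0,6],"roll": 0,"jaw": 44},{"travel": [0,0,6],"roll": 0,"jaw": 44},{"travel": [0,0,6],"roll": 0,"jaw": 44},{"travel": [0,0,6],"roll": 0,"jaw": 44},{"travel": [0,0,6],"roll": 0,"jaw": 44},{"travel": [0,0,0],"roll": 0,"jaw": 44},{"travel": [0,0,0],"roll": 0,"jaw": 44}]'

```text
clock: 6.8
tool_pos: [0.5241, 0.075, 0.1474]
orientation: [180.0, -0.0, -73.6]
force: [-0.6, 1.7, -0.9]
opening: 0.0471
gripper_force: 30.0
```

Run:
```python
from h import *
import cv2
o=ctrl.get_obs();print(o["tool_pos"],o["force"],o["moment"])
a=cv2.cvtColor(ctrl.snapshot("side"),cv2.COLOR_RGB2BGR)
cv2.imwrite("pics/c2.png",cv2.resize(a[130:250,200:320],None,fx=4,fy=4,interpolation=2))
```

```text
[0.52414595 0.07495691 0.14741293] [-0.6371105   1.70469413 -0.90243994] [ 0.08990788 -0.03659924 -0.04916548]
```

View pics/c2.png

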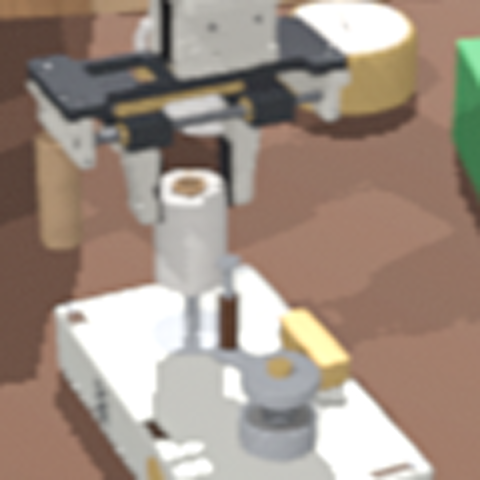

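The spindle now enters the roll's underside at crop (192,300), centred, with no vertical force. I'll keep lowering.

Emit:
apply_moves --targets '[{"travel": [0,0,7],"roll": 0,"jaw": 44},{"travel": [0,0,7],"roll": 0,"jaw": 44},{"travel": [0,0,7],"roll": 0,"jaw": 44},{"travel": [0,0,7],"roll": 0,"jaw": 44},{"travel": [0,0,5],"roll": 0,"jaw": 44},{"travel": [0,0,3],"roll": 0,"jaw": 44},{"travel": [0,0,2],"roll": 0,"jaw": 44},{"travel": [0,0,0],"roll": 0,"jaw": 44},{"travel": [0,0,0],"roll": 0,"jaw": 44}]'

```text
clock: 7.75
tool_pos: [0.5243, 0.075, 0.1097]
orientation: [-180.0, -0.0, -73.6]
force: [-0.5, 0.3, -1.2]
opening: 0.0471
gripper_force: 30.0
```

Emit:
apply_moves --targets '[{"travel": [0,0,1.5],"roll": 0,"jaw": 44},{"travel": [0,0,1.5],"roll": 0,"jaw": 44},{"travel": [0,0,0],"roll": 0,"jaw": 44},{"travel": [0,0,0],"roll": 0,"jaw": 44}]'

```text
clock: 8.15
tool_pos: [0.5241, 0.075, 0.1066]
orientation: [180.0, -0.0, -73.6]
force: [0.4, -0.0, -1.2]
opening: 0.0469
gripper_force: 30.0
```

Emit:
apply_moves --targets '[{"travel": [0,0,1],"roll": 0,"jaw": 44},{"travel": [0,0,0.5],"roll": 0,"jaw": 44},{"travel": [0,0,0],"roll": 0,"jaw": 44},{"travel": [0,0,0],"roll": 0,"jaw": 44}]'

```text
clock: 8.55
tool_pos: [0.5242, 0.075, 0.1051]
orientation: [-180.0, -0.0, -73.6]
force: [0.2, -0.1, -0.3]
opening: 0.0471
gripper_force: 30.0
```

Emit:
apply_moves --targets '[{"travel": [0,0,1],"roll": 0,"jaw": 44},{"travel": [0,0,0],"roll": 0,"jaw": 44},{"travel": [0,0,0],"roll": 0,"jaw": 44}]'

```text
clock: 8.85
tool_pos: [0.5244, 0.0749, 0.105]
orientation: [-180.0, -0.0, -73.6]
force: [-2.8, -0.3, 8.1]
opening: 0.0466
gripper_force: 30.0
```

Contact with the deck shows as 8 N upward at the expected height, so I'll let go and rise.

Emit:
apply_moves --targets '[{"travel": [0,0,-0.5],"roll": 0,"jaw": 47},{"travel": [0,0,0],"roll": 0,"jaw": 52},{"travel": [0,0,0],"roll": 0,"jaw": 60},{"travel": [0,0,0],"roll": 0,"jaw": 66},{"travel": [0,0,0],"roll": 0,"jaw": 66},{"travel": [0,0,-10],"roll": 0,"jaw": 66},{"travel": [0,0,-20],"roll": 0,"jaw": 66},{"travel": [0,0,-30],"roll": 0,"jaw": 66},{"travel": [0,0,-30],"roll": 0,"jaw": 66},{"travel": [0,0,-30],"roll": 0,"jaw": 66}]'

```text
clock: 9.85
tool_pos: [0.5241, 0.0749, 0.2266]
orientation: [-180.0, -0.0, -73.6]
force: [0.8, 0.8, -0.2]
opening: 0.0662
gripper_force: 0.0
```

Emit:
apply_moves --targets '[{"travel": [20,3.3,0],"roll": 0,"jaw": 44},{"travel": [30,5,0],"roll": 0,"jaw": 44},{"travel": [30,5,0],"roll": 0,"jaw": 44},{"travel": [17.3,2.9,0],"roll": 0,"jaw": 44},{"travel": [0,0,10],"roll": 0,"jaw": 44},{"travel": [0,0,10],"roll": 0,"jaw": 44},{"travel": [0,0,0],"roll": 0,"jaw": 44},{"travel": [0,0,0],"roll": 0,"jaw": 44}]'

```text
clock: 10.65
tool_pos: [0.5358, -0.0223, 0.2042]
orientation: [179.9, -0.0, -73.6]
force: [0.5, 0.2, 0.5]
opening: 0.0443
gripper_force: 0.0
```

Run:
```python
from h import *
import cv2
o=ctrl.get_obs();print(o["tool_pos"],o["force"])
a=cv2.cvtColor(ctrl.snapshot("side"),cv2.COLOR_RGB2BGR);cv2.imwrite("pics/s3.png",a)
cv2.imwrite("pics/c3.png",cv2.resize(a[130:250,200:320],None,fx=5,fy=5,interpolation=2))
p=o["tool_pos"]-[0,0,.02];print(proj("side",p))
```

```text
[ 0.53575415 -0.02233506  0.2042392 ] [0.5466976  0.2237909  0.47221402]
[256.71618131 187.76684457]
```

View pics/c3.png

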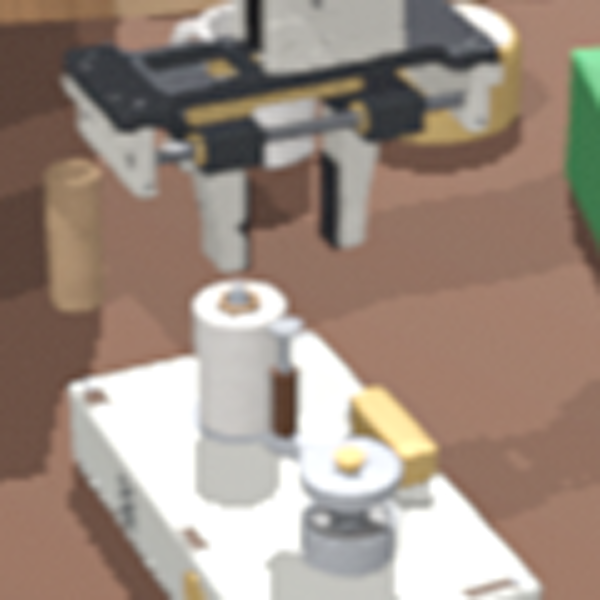

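The roll sits home on the deck with the spindle tip showing at crop (238,298). The fingers straddle the grip column at x≈285, so I'll descend and grip.

Emit:
apply_moves --targets '[{"travel": [0,0,15],"roll": 0,"jaw": 44},{"travel": [0,0,15],"roll": 0,"jaw": 44},{"travel": [0,0,15],"roll": 0,"jaw": 44},{"travel": [0,0,15],"roll": 0,"jaw": 44},{"travel": [0,0,10],"roll": 0,"jaw": 44},{"travel": [0,0,5],"roll": 0,"jaw": 44},{"travel": [0,0,0],"roll": 0,"jaw": 44},{"travel": [0,0,0],"roll": 0,"jaw": 44}]'

```text
clock: 11.5
tool_pos: [0.5364, -0.0227, 0.1301]
orientation: [-180.0, -0.0, -73.6]
force: [-0.9, -0.8, -0.0]
opening: 0.0439
gripper_force: 0.0
```

Emit:
apply_moves --targets '[{"travel": [0,0,0],"roll": 0,"jaw": 12},{"travel": [0,0,0],"roll": 0,"jaw": 12},{"travel": [0,0,0],"roll": 0,"jaw": 12},{"travel": [0,0,0],"roll": 0,"jaw": 12},{"travel": [0,0,0],"roll": 0,"jaw": 12},{"travel": [0,0,0],"roll": 0,"jaw": 12}]'

```text
clock: 12.1
tool_pos: [0.5361, -0.023, 0.1297]
orientation: [-180.0, -0.0, -73.7]
force: [-0.8, -0.2, 0.6]
opening: 0.0147
gripper_force: 30.0
```

Run:
```python
import numpy as np
for k in range(36):
    A=127.5+10*k; d=lambda b:round(float(7.84*np.cos(np.radians(A+95+b))),1)
    print(k,A,[d(73.6),d(163.6)],end=" ; " if k%3<2 else "\n")
```

```text
0 127.5 [3.4, 7.0] ; 1 137.5 [4.6, 6.3] ; 2 147.5 [5.6, 5.4]
3 157.5 [6.5, 4.4] ; 4 167.5 [7.2, 3.2] ; 5 177.5 [7.6, 1.9]
6 187.5 [7.8, 0.5] ; 7 197.5 [7.8, -0.8] ; 8 207.5 [7.5, -2.2]
9 217.5 [7.0, -3.4] ; 10 227.5 [6.3, -4.6] ; 11 237.5 [5.4, -5.6]
12 247.5 [4.4, -6.5] ; 13 257.5 [3.2, -7.2] ; 14 267.5 [1.9, -7.6]
15 277.5 [0.5, -7.8] ; 16 287.5 [-0.8, -7.8] ; 17 297.5 [-2.2, -7.5]
18 307.5 [-3.4, -7.0] ; 19 317.5 [-4.6, -6.3] ; 20 327.5 [-5.6, -5.4]
21 337.5 [-6.5, -4.4] ; 22 347.5 [-7.2, -3.2] ; 23 357.5 [-7.6, -1.9]
24 367.5 [-7.8, -0.5] ; 25 377.5 [-7.8, 0.8] ; 26 387.5 [-7.5, 2.2]
27 397.5 [-7.0, 3.4] ; 28 407.5 [-6.3, 4.6] ; 29 417.5 [-5.4, 5.6]
30 427.5 [-4.4, 6.5] ; 31 437.5 [-3.2, 7.2] ; 32 447.5 [-1.9, 7.6]
33 457.5 [-0.5, 7.8] ; 34 467.5 [0.8, 7.8] ; 35 477.5 [2.2, 7.5]
```

Emit:
apply_moves --targets '[{"travel": [0,0,-4],"roll": 0,"jaw": 12},{"travel": [0,0,-3.5],"roll": 0,"jaw": 12},{"travel": [0,0,0],"roll": 0,"jaw": 12},{"travel": [0,0,0],"roll": 0,"jaw": 12}]'

```text
clock: 12.5
tool_pos: [0.5361, -0.0229, 0.1372]
orientation: [-180.0, 0.0, -73.7]
force: [0.3, -1.7, -0.5]
opening: 0.0144
gripper_force: 30.0
```

```bash
cat > lift.py <<'E'
from h import *
import cv2,sys
from scipy.optimize import brentq
a=ctrl.snapshot("side");o=ctrl.get_obs();H=(.5637,-.0590)
p=o["tool_pos"];A=np.degrees(np.arctan2(p[1]-H[1],p[0]-H[0]))%360
cv2.imwrite(f"pics/L{o['clock']:.2f}.png",cv2.cvtColor(a,cv2.COLOR_RGB2BGR))
v,u=[int(round(t)) for t in proj("side",(*H,.107))][::-1]
w=a[v-16:v+16,u-9:u+10].astype(float)
y=np.clip(w[...,0]-w[...,2]-35,0,60)  # yellow nut weight
Y,X=np.mgrid[v-16:v+16,u-9:u+10]
s=y.sum();print("A",A.round(1),"r",np.hypot(p[0]-H[0],p[1]-H[1]).round(4),"z",p[2].round(4),"F",o["force"].round(1),"nut",s,((y*X).sum()/s).round(2),((y*Y).sum()/s).round(2), "px/8mm",(proj("side",(*H,.1))-proj("side",(*H,.108)))[1].round(2))
E
python3 lift.py
```

```text
A 127.5 r 0.0454 z 0.1371 F [-0.3 -1.4 -0.4] nut 5686.0 274.53 213.3 px/8mm 2.69
```

Emit:
apply_moves --targets '[{"travel": [3.4,7,0],"roll": 0,"jaw": 12},{"travel": [4.6,6.3,0],"roll": 0,"jaw": 12},{"travel": [5.6,5.4,0],"roll": 0,"jaw": 12},{"travel": [0,0,0],"roll": 0,"jaw": 12},{"travel": [0,0,0],"roll": 0,"jaw": 12}]'

```text
clock: 13.05
tool_pos: [0.5218, -0.0418, 0.1372]
orientation: [-180.0, -0.0, -73.7]
force: [2.3, -0.5, -0.3]
opening: 0.0146
gripper_force: 30.0
```

```bash
python3 lift.py
```

```text
A 157.5 r 0.0453 z 0.1372 F [ 2.4 -2.  -1.3] nut 5546.0 274.48 213.34 px/8mm 2.69
```

```bash
python3 - <<'E'
s=open("lift.py").read()
s=s.replace('w=a[v-16:v+16,u-9:u+10]','w=a[215:232,264:277]').replace('np.mgrid[v-16:v+16,u-9:u+10]','np.mgrid[215:232,264:277]')
open("lift.py","w").write(s)
E
python3 lift.py
python3 - <<'E'
import cv2,numpy as np,glob
for f in["pics/side0.png"]+sorted(glob.glob("pics/L*.png")):
    a=cv2.imread(f)[215:232,264:277,::-1].astype(float);y=np.clip(a[...,0]-a[...,2]-35,0,60);Y,X=np.mgrid[215:232,264:277];s=y.sum();print(f,s,(y*X).sum()/s,(y*Y).sum()/s)
    if "side0" in f or f.endswith("13.05.png"):print(y.astype(int))
E
```

```text
A 157.3 r 0.0453 z 0.1371 F [ 2.3 -1.1 -0.2] nut 1382.0 271.34 218.98 px/8mm 2.69
pics/side0.png 1494.0 271.4062918340027 218.9879518072289
[[ 0  0  0  0  0  0  3 44 45 46 57 60 44]
 [ 0  0  0  0  0  0  0 26 40 42 46 57 60]
 [ 0  0  0  0  0  0  0  0  0  0  1 24 55]
 [ 0  0  0  0  0  0  0  0  0  0  0  0  0]
 [ 0  0  0  0  0  4  6  0  0  0  0  0  0]
 [ 0  0  0 11 30 35 37 28  7  0  0  0  0]
 [ 0  0  0 29 45 42 43 47 28  0  0  0  0]
 [ 0  0  0 22 60 60 60 60 13  0  0  0  0]
 [ 0  0  0  0 40 56 54 25  0  0  0  0  0]
 [ 0  0  0  0  0  1  1  0  0  0  0  0  0]
 [ 0  0  0  0  0  0  0  0  0  0  0  0  0]
 [ 0  0  0  0  0  0  0  0  0  0  0  0  0]
 [ 0  0  0  0  0  0  0  0  0  0  0  0  0]
 [ 0  0  0  0  0  0  0  0  0  0  0  0  0]
 [ 0  0  0  0  0  0  0  0  0  0  0  0  0]
 [ 0  0  0  0  0  0  0  0  0  0  0  0  0]
 [ 0  0  0  0  0  0  0  0  0  0  0  0  0]]
pics/L12.55.png 1386.0 271.4422799422799 219.0829725829726
pics/L13.10.png 1389.0 271.32541396688265 218.9920806335493
pics/L13.15.png 1382.0 271.33502170767 218.97756874095515
```

```bash
sed -i 's/215:232,264:277/215:232,264:271/g' lift.py; python3 lift.py;python3 - <<'E'
from h import *
import cv2
for l in(0,-.003,-.005,-.007):print(l,proj("side",(.5637,-.059,.113+l)),proj("side",(.5637,-.059,.107+l)))
for f in("side0","L12.55","L13.10"):
    a=cv2.imread(f"pics/{f}.png")[215:232,264:271,::-1].astype(float);y=np.clip(a[...,0]-a[...,2]-35,0,60);Y,X=np.mgrid[215:232,264:271];s=y.sum();print(f,s,(y*Y).sum()/s)
E
```

```text
A 157.1 r 0.0453 z 0.1371 F [ 2.3 -1.  -0.6] nut 636.0 268.83 221.38 px/8mm 2.69
0 [269.87448875 219.2493444 ] [269.84679136 221.27367094]
-0.003 [269.86062291 220.26276111] [269.832994   222.28208319]
-0.005 [269.85139808 220.93697897] [269.82381467 222.95297504]
-0.007 [269.84218845 221.61008541] [269.81465044 223.62276368]
side0 639.0 221.55868544600938
L12.55 606.0 221.6914191419142
L13.10 643.0 221.37947122861587
```

Emit:
apply_moves --targets '[{"travel": [6.5,4.4,0],"roll": 0,"jaw": 12},{"travel": [7.2,3.2,0],"roll": 0,"jaw": 12},{"travel": [7.6,1.9,0],"roll": 0,"jaw": 12},{"travel": [0,0,0],"roll": 0,"jaw": 12},{"travel": [0,0,0],"roll": 0,"jaw": 12}]'

```text
clock: 13.7
tool_pos: [0.519, -0.0648, 0.1372]
orientation: [-180.0, -0.0, -73.7]
force: [2.7, -0.6, -0.0]
opening: 0.0145
gripper_force: 30.0
```

```bash
python3 lift.py
```

```text
A 187.2 r 0.0451 z 0.1372 F [ 3.3 -0.  -0.7] nut 782.0 268.78 220.98 px/8mm 2.69
```

Emit:
apply_moves --targets '[{"travel": [7.8,0.5,0],"roll": 0,"jaw": 12},{"travel": [7.8,-0.8,0],"roll": 0,"jaw": 12},{"travel": [0,0,0],"roll": 0,"jaw": 12},{"travel": [0,0,0],"roll": 0,"jaw": 12}]'

```text
clock: 14.15
tool_pos: [0.5238, -0.0795, 0.1371]
orientation: [-180.0, -0.0, -73.7]
force: [3.4, 0.9, 0.1]
opening: 0.0144
gripper_force: 30.0
```

```bash
python3 lift.py
```

```text
A 207.0 r 0.0449 z 0.1371 F [ 3.8  1.2 -0. ] nut 755.0 268.79 220.82 px/8mm 2.69
```

Emit:
apply_moves --targets '[{"travel": [7.5,-2.2,0],"roll": 0,"jaw": 12},{"travel": [7,-3.4,0],"roll": 0,"jaw": 12},{"travel": [0,0,0],"roll": 0,"jaw": 12},{"travel": [0,0,0],"roll": 0,"jaw": 12}]'

```text
clock: 14.6
tool_pos: [0.5332, -0.0918, 0.137]
orientation: [-180.0, -0.0, -73.7]
force: [2.8, 2.9, -0.8]
opening: 0.0143
gripper_force: 30.0
```

```bash
python3 lift.py
```

```text
A 226.8 r 0.0448 z 0.137 F [ 3.2  2.5 -0. ] nut 814.0 268.76 220.51 px/8mm 2.69
```

Emit:
apply_moves --targets '[{"travel": [6.3,-4.6,0],"roll": 0,"jaw": 12},{"travel": [5.4,-5.6,0],"roll": 0,"jaw": 12},{"travel": [0,0,0],"roll": 0,"jaw": 12},{"travel": [0,0,0],"roll": 0,"jaw": 12}]'

```text
clock: 15.05
tool_pos: [0.5461, -0.1002, 0.1369]
orientation: [180.0, -0.0, -73.7]
force: [1.8, 2.7, -0.4]
opening: 0.0147
gripper_force: 30.0
```

```bash
python3 lift.py
```

```text
A 246.7 r 0.0447 z 0.1369 F [ 3.3  3.1 -0.3] nut 468.0 267.72 222.62 px/8mm 2.69
```

Emit:
apply_moves --targets '[{"travel": [4.4,-6.5,0],"roll": 0,"jaw": 12},{"travel": [3.2,-7.2,0],"roll": 0,"jaw": 12},{"travel": [0,0,0],"roll": 0,"jaw": 12},{"travel": [0,0,0],"roll": 0,"jaw": 12}]'

```text
clock: 15.5
tool_pos: [0.5616, -0.1035, 0.1369]
orientation: [180.0, -0.0, -73.7]
force: [0.2, 2.2, 0.5]
opening: 0.0145
gripper_force: 30.0
```

```bash
python3 lift.py
python3 - <<'E'
import cv2,glob
f=sorted(glob.glob("pics/L*.png"))
im=[cv2.resize(cv2.imread(x)[180:250,235:300],None,fx=6,fy=6,interpolation=2) for x in (f[0],f[-1])]
cv2.imwrite("pics/cmp.png",cv2.hconcat(im))
E
```

```text
A 267.0 r 0.0446 z 0.137 F [ 0.5  2.4 -1.1] nut 0.0 nan nan px/8mm 2.69lift.py:11: RuntimeWarning: invalid value encountered in scalar divide
  s=y.sum();print("A",A.round(1),"r",np.hypot(p[0]-H[0],p[1]-H[1]).round(4),"z",p[2].round(4),"F",o["force"].round(1),"nut",s,((y*X).sum()/s).round(2),((y*Y).sum()/s).round(2), "px/8mm",(proj("side",(*H,.1))-proj("side",(*H,.108)))[1].round(2))
```

View pics/cmp.png

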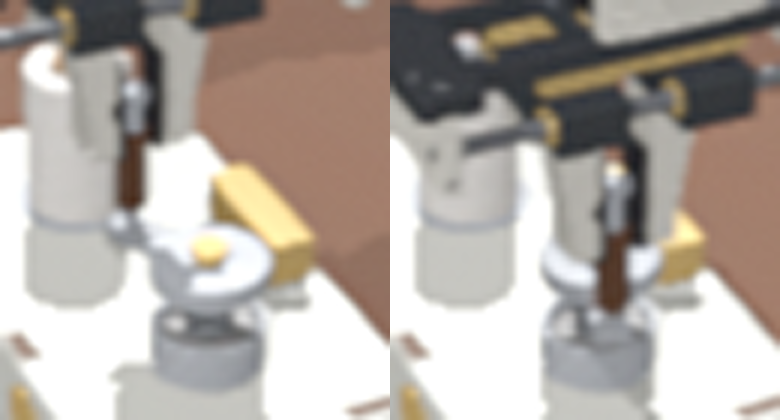

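The left panel (start) shows the nut at (208,250). In the right panel (A=267°) a finger hides the nut, but the hub disc's left rim at (565,275) is still visible. I'll track that rim.

```bash
cat > rim.py <<'E'
import cv2,glob,numpy as np
for f in sorted(glob.glob("pics/L*.png"))[-12:]:
    g=cv2.imread(f).astype(int).mean(2)
    print(f[6:-4],"L",g[222:240,262:265].mean(1).astype(int),"R",g[222:240,276:279].mean(1).astype(int))
E
python3 rim.py
```

```text
12.55 L [200 179 170 171 172 170 166 172 178 154 151 186 178 142 144 167 169 166] R [251 252 253 249 231 186 149 156 188 201 201 204 185 148 140 152 149 147]
13.10 L [254 254 255 254 249 209 171 170 170 158 168 173 173 178 158 165 168 165] R [252 254 254 249 227 176 146 156 188 201 201 204 185 148 140 152 149 147]
13.15 L [254 254 255 254 249 209 171 170 170 158 166 169 171 178 157 165 168 166] R [252 254 254 249 227 176 145 157 188 201 201 204 185 148 141 152 149 147]
13.20 L [254 254 255 254 249 210 171 170 170 158 166 168 171 178 158 165 168 165] R [252 254 254 249 227 176 146 157 188 201 201 204 185 148 140 152 150 147]
13.75 L [239 242 247 252 242 200 167 169 169 155 164 176 157 126 141 167 168 166] R [241 248 253 247 223 172 142 164 202 205 201 203 185 149 144 153 149 147]
14.20 L [238 241 244 242 228 207 167 144 142 147 165 179 186 176 144 139 145 145] R [239 240 240 230 193 152 141 164 202 205 201 204 185 148 140 152 150 148]
14.65 L [217 218 221 223 208 189 213 225 225 195 159 158 175 177 149 141 145 146] R [239 240 238 224 189 152 142 166 204 205 201 204 186 148 137 145 147 148]
15.10 L [106 100 109  99  80  76  91 110 113 137 178 167 156 156 150 142 148 151] R [239 241 237 218 181 152 152 180 206 205 201 204 188 149 137 144 147 147]
15.55 L [218 235 242 235 200 155 160 187 172 154 167 187 198 196 169 167 168 166] R [238 244 238 217 172 149 161 182 206 205 201 204 186 150 138 144 147 148]
```

Create rim.py:
```python
from h import *
import cv2
a=ctrl.snapshot("side");o=ctrl.get_obs();H=(.5637,-.0590);p=o["tool_pos"]
A=np.degrees(np.arctan2(p[1]-H[1],p[0]-H[0]))%360
cv2.imwrite(f"pics/L{o['clock']:.2f}.png",cv2.cvtColor(a,cv2.COLOR_RGB2BGR))
g=a.astype(int).mean(2)
print("A",A.round(1),"r",np.hypot(p[0]-H[0],p[1]-H[1]).round(4),"F",o["force"].round(1),"R",g[220:240,276:279].mean(1).astype(int),"L",g[220:240,262:265].mean(1).astype(int))
```

```text
(no output)
```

Emit:
apply_moves --targets '[{"travel": [1.9,-7.6,0],"roll": 0,"jaw": 12},{"travel": [0,0,0],"roll": 0,"jaw": 12},{"travel": [0,0,0],"roll": 0,"jaw": 12}]'

```text
clock: 15.85
tool_pos: [0.5695, -0.1032, 0.1371]
orientation: [-180.0, -0.0, -73.6]
force: [0.8, 1.2, -0.3]
opening: 0.0145
gripper_force: 30.0
```

```bash
python3 rim.py
```

```text
A 277.3 r 0.0445 F [-0.   1.2 -0.2] R [ 98 126 133 128 105  84  83  93 105 100 117 162 182 174 165 158 153 147
 146 147] L [234 237 238 240 242 233 195 156 166 187 174 159 175 193 201 196 169 167
 168 166]
```

Emit:
apply_moves --targets '[{"travel": [0.5,-7.8,0],"roll": 0,"jaw": 12},{"travel": [0,0,0],"roll": 0,"jaw": 12},{"travel": [0,0,0],"roll": 0,"jaw": 12}]'

```text
clock: 16.2
tool_pos: [0.5773, -0.1014, 0.1371]
orientation: [-180.0, -0.0, -73.6]
force: [1.8, -0.2, 0.2]
opening: 0.0146
gripper_force: 30.0
```

```bash
python3 rim.py
```

```text
A 287.6 r 0.0445 F [ 1.5 -0.7  0. ] R [ 93  84  69  67  68  69  67  65  66  66  87 126 143 146 150 147 144 146
 147 147] L [234 236 237 242 249 240 197 168 185 207 181 159 175 192 200 196 169 166
 168 166]
```

Emit:
apply_moves --targets '[{"travel": [-0.8,-7.8,0],"roll": 0,"jaw": 12},{"travel": [0,0,0],"roll": 0,"jaw": 12},{"travel": [0,0,0],"roll": 0,"jaw": 12}]'

```text
clock: 16.55
tool_pos: [0.5846, -0.0982, 0.1371]
orientation: [-180.0, -0.0, -73.6]
force: [1.2, -1.1, -0.6]
opening: 0.0148
gripper_force: 30.0
```

```bash
python3 rim.py
```

```text
A 297.8 r 0.0445 F [ 2.4 -1.4 -0.6] R [166 164 191 200 200 191 173 187 202 213 208 166 153 172 180 168 148 151
 149 147] L [245 244 250 253 254 247 206 170 184 206 181 159 174 192 200 196 169 166
 168 166]
```

Emit:
apply_moves --targets '[{"travel": [-2.2,-7.5,0],"roll": 0,"jaw": 12},{"travel": [0,0,0],"roll": 0,"jaw": 12},{"travel": [0,0,0],"roll": 0,"jaw": 12}]'

```text
clock: 16.9
tool_pos: [0.5911, -0.094, 0.1372]
orientation: [-180.0, -0.0, -73.6]
force: [2.4, -1.7, -0.3]
opening: 0.0147
gripper_force: 30.0
```

```bash
python3 rim.py
```

```text
A 308.0 r 0.0444 F [ 2.5 -2.   0.1] R [206 235 242 241 234 220 219 237 220 174 151 166 189 204 200 178 155 153
 149 147] L [251 251 252 254 254 241 201 168 184 206 180 158 174 192 200 196 169 166
 167 166]
```

Emit:
apply_moves --targets '[{"travel": [-3.2,-7.3,0],"roll": 0,"jaw": 12},{"travel": [0,0,0],"roll": 0,"jaw": 12},{"travel": [0,0,0],"roll": 0,"jaw": 12}]'

```text
clock: 17.25
tool_pos: [0.5969, -0.0887, 0.1371]
orientation: [-180.0, 0.0, -73.6]
force: [2.8, -0.5, -0.5]
opening: 0.0143
gripper_force: 30.0
```

```bash
python3 rim.py
```

```text
A 318.0 r 0.0445 F [ 1.7 -1.7 -0.9] R [237 238 240 241 235 222 217 183 153 166 193 202 201 204 199 178 156 153
 149 147] L [252 252 252 254 254 241 198 170 188 206 180 159 174 192 200 197 169 166
 167 166]
```

Emit:
apply_moves --targets '[{"travel": [-4.4,-6.6,0],"roll": 0,"jaw": 12},{"travel": [0,0,0],"roll": 0,"jaw": 12},{"travel": [0,0,0],"roll": 0,"jaw": 12}]'

```text
clock: 17.6
tool_pos: [0.6018, -0.0825, 0.1369]
orientation: [180.0, 0.0, -73.6]
force: [1.4, 0.3, -0.9]
opening: 0.0146
gripper_force: 30.0
```

```bash
python3 rim.py
```

```text
A 328.2 r 0.0447 F [ 1.6 -0.  -0.9] R [236 238 240 239 235 225 178 146 162 197 208 204 200 202 184 166 155 154
 148 147] L [253 252 252 254 253 239 195 168 183 205 180 159 174 192 200 197 169 166
 167 166]
```

Emit:
apply_moves --targets '[{"travel": [-5.6,-5.5,0],"roll": 0,"jaw": 12},{"travel": [0,0,0],"roll": 0,"jaw": 12},{"travel": [0,0,0],"roll": 0,"jaw": 12}]'

```text
clock: 17.95
tool_pos: [0.6054, -0.0756, 0.1369]
orientation: [180.0, 0.0, -73.6]
force: [0.1, 1.5, 0.1]
opening: 0.0144
gripper_force: 30.0
```

```bash
python3 rim.py
```

```text
A 338.2 r 0.0448 F [-0.4  1.3 -0.1] R [237 240 244 246 239 205 160 146 169 198 208 204 202 205 181 168 156 153
 149 147] L [253 253 253 254 253 239 193 168 190 212 183 158 174 192 201 197 169 166
 167 166]
```

Emit:
apply_moves --targets '[{"travel": [-6.5,-4.5,0],"roll": 0,"jaw": 12},{"travel": [0,0,0],"roll": 0,"jaw": 12},{"travel": [0,0,0],"roll": 0,"jaw": 12}]'

```text
clock: 18.3
tool_pos: [0.6078, -0.0681, 0.1369]
orientation: [180.0, 0.0, -73.6]
force: [0.1, 0.8, -0.4]
opening: 0.0143
gripper_force: 30.0
```

```bash
python3 rim.py
```

```text
A 348.1 r 0.045 F [-1.6  2.2 -0.4] R [241 246 248 250 240 203 156 145 169 198 209 204 191 175 191 178 156 153
 149 147] L [253 254 254 254 252 236 189 167 194 220 187 158 174 192 201 197 169 166
 167 166]
```

Emit:
apply_moves --targets '[{"travel": [-7.2,-3.2,0],"roll": 0,"jaw": 12},{"travel": [0,0,0],"roll": 0,"jaw": 12},{"travel": [0,0,0],"roll": 0,"jaw": 12}]'

```text
clock: 18.65
tool_pos: [0.6088, -0.0603, 0.1369]
orientation: [180.0, 0.0, -73.6]
force: [-1.0, 0.7, -0.5]
opening: 0.0144
gripper_force: 30.0
```

```bash
python3 rim.py
```

```text
A 358.1 r 0.0451 F [-1.6  0.8 -1.1] R [245 248 252 250 240 202 156 149 172 198 209 205 189 172 192 178 155 153
 149 147] L [253 254 254 254 251 233 186 169 198 221 186 158 174 192 200 197 169 166
 167 166]
```

Emit:
apply_moves --targets '[{"travel": [-7.6,-1.9,0],"roll": 0,"jaw": 12},{"travel": [0,0,0],"roll": 0,"jaw": 12},{"travel": [0,0,0],"roll": 0,"jaw": 12}]'

```text
clock: 19.0
tool_pos: [0.6084, -0.0525, 0.137]
orientation: [180.0, 0.0, -73.6]
force: [-2.3, 1.0, -0.9]
opening: 0.0146
gripper_force: 30.0
```

```bash
python3 rim.py
```

```text
A 8.1 r 0.0452 F [-2.1  0.9  0.3] R [247 251 252 249 236 199 155 147 171 199 209 201 184 200 200 178 155 153
 149 147] L [253 254 255 254 251 229 181 171 204 221 187 158 174 192 200 197 169 166
 167 165]
```

Emit:
apply_moves --targets '[{"travel": [-7.8,-0.5,0],"roll": 0,"jaw": 12},{"travel": [0,0,0],"roll": 0,"jaw": 12},{"travel": [0,0,0],"roll": 0,"jaw": 12}]'

```text
clock: 19.35
tool_pos: [0.6068, -0.0449, 0.1371]
orientation: [180.0, 0.0, -73.6]
force: [-2.9, -0.5, -1.0]
opening: 0.0147
gripper_force: 30.0
```

```bash
python3 rim.py
```

```text
A 18.0 r 0.0453 F [-1.9  0.1  0.5] R [249 252 253 246 208 177 152 154 181 202 212 195 196 205 196 158 147 154
 149 147] L [253 254 255 255 250 221 176 170 203 221 186 158 174 192 200 197 169 166
 167 165]
```

Emit:
apply_moves --targets '[{"travel": [-7.8,0.8,0],"roll": 0,"jaw": 12},{"travel": [0,0,0],"roll": 0,"jaw": 12},{"travel": [0,0,0],"roll": 0,"jaw": 12}]'

```text
clock: 19.7
tool_pos: [0.6037, -0.0377, 0.137]
orientation: [180.0, 0.0, -73.6]
force: [-2.6, -0.4, -0.2]
opening: 0.0141
gripper_force: 30.0
```

```bash
python3 rim.py
```

```text
A 27.9 r 0.0454 F [-1.5  0.2 -0. ] R [250 248 210 172 160 152 144 153 184 206 208 202 199 194 177 146 145 154
 149 147] L [253 254 255 254 251 223 175 169 203 221 186 158 174 192 200 199 180 170
 167 165]
```

Emit:
apply_moves --targets '[{"travel": [-7.5,2.2,0],"roll": 0,"jaw": 12},{"travel": [0,0,0],"roll": 0,"jaw": 12},{"travel": [0,0,0],"roll": 0,"jaw": 12}]'

```text
clock: 20.05
tool_pos: [0.5995, -0.0311, 0.1371]
orientation: [180.0, 0.0, -73.6]
force: [-1.7, 0.4, 0.1]
opening: 0.0144
gripper_force: 30.0
```

```bash
python3 rim.py
```

```text
A 37.8 r 0.0454 F [-1.9 -0.6 -0.2] R [226 186 168 168 163 153 144 154 183 203 208 197 176 155 136 131 147 155
 149 148] L [253 254 254 254 251 224 178 170 203 220 186 158 174 192 200 197 169 166
 166 166]
```

Emit:
apply_moves --targets '[{"travel": [-7,3.4,0],"roll": 0,"jaw": 12},{"travel": [0,0,0],"roll": 0,"jaw": 12},{"travel": [0,0,0],"roll": 0,"jaw": 12}]'

```text
clock: 20.4
tool_pos: [0.5944, -0.0254, 0.1372]
orientation: [-180.0, 0.0, -73.6]
force: [-0.9, 0.1, -0.7]
opening: 0.0142
gripper_force: 30.0
```

```bash
python3 rim.py
```

```text
A 47.4 r 0.0455 F [-0.8 -0.1 -0.2] R [171 186 196 202 180 169 167 159 150 147 147 150 139 125 124 130 141 153
 146 142] L [253 252 252 253 254 255 254 243 203 173 168 163 172 190 193 162 147 166
 168 166]
```

The drop shows: the hub rim jumped down about 2.7 px (≈8 mm) between A=37.8° and 47.4°, so the thread start is at about 42.5°. Now I'll go one full turn clockwise, back to A=42.5°, lowering the sleeve 4 mm to stay within its slide.

Emit:
apply_moves --targets '[{"travel": [7,-3.4,0],"roll": 0,"jaw": 12},{"travel": [7.5,-2.2,0],"roll": 0,"jaw": 12},{"travel": [7.8,-0.8,0],"roll": 0,"jaw": 12},{"travel": [7.8,0.5,0.5],"roll": 0,"jaw": 12},{"travel": [7.6,1.9,0.5],"roll": 0,"jaw": 12},{"travel": [7.2,3.2,0.5],"roll": 0,"jaw": 12},{"travel": [6.5,4.5,0.5],"roll": 0,"jaw": 12},{"travel": [5.6,5.5,0],"roll": 0,"jaw": 12},{"travel": [0,0,0],"roll": 0,"jaw": 12},{"travel": [0,0,0],"roll": 0,"jaw": 12}]'

```text
clock: 21.45
tool_pos: [0.6015, -0.0833, 0.1353]
orientation: [180.0, -0.0, -73.7]
force: [-4.0, 0.6, -1.5]
opening: 0.0149
gripper_force: 30.0
```

```bash
python3 rim.py
```

```text
A 327.6 r 0.0449 F [-3.7  0.7 -1.3] R [185 216 231 238 240 241 240 234 225 180 150 158 191 201 169 136 140 153
 150 147] L [255 253 253 253 253 253 254 251 232 185 162 161 166 188 192 161 148 165
 168 166]
```

Emit:
apply_moves --targets '[{"travel": [4.4,6.6,0.5],"roll": 0,"jaw": 12},{"travel": [3.2,7.3,0.5],"roll": 0,"jaw": 12},{"travel": [2.2,7.5,0.5],"roll": 0,"jaw": 12},{"travel": [0.8,7.8,0.5],"roll": 0,"jaw": 12},{"travel": [-0.5,7.8,0],"roll": 0,"jaw": 12},{"travel": [-1.9,7.6,0],"roll": 0,"jaw": 12},{"travel": [-3.2,7.2,0],"roll": 0,"jaw": 12},{"travel": [-4.4,6.5,0],"roll": 0,"jaw": 12},{"travel": [-5.4,5.6,0],"roll": 0,"jaw": 12},{"travel": [-6.3,4.6,0],"roll": 0,"jaw": 12}]'

```text
clock: 22.5
tool_pos: [0.5326, -0.0913, 0.1333]
orientation: [-180.0, -0.0, -73.6]
force: [2.8, 2.3, -0.4]
opening: 0.0142
gripper_force: 30.0
```

Emit:
apply_moves --targets '[{"travel": [-7,3.4,0],"roll": 0,"jaw": 12},{"travel": [-7.5,2.2,0],"roll": 0,"jaw": 12},{"travel": [-7.8,0.8,0],"roll": 0,"jaw": 12},{"travel": [-7.8,-0.5,0],"roll": 0,"jaw": 12},{"travel": [-7.6,-1.9,0],"roll": 0,"jaw": 12},{"travel": [-7.2,-3.2,0],"roll": 0,"jaw": 12},{"travel": [-6.5,-4.4,0],"roll": 0,"jaw": 12},{"travel": [-5.6,-5.4,0],"roll": 0,"jaw": 12},{"travel": [-4.6,-6.3,0],"roll": 0,"jaw": 12},{"travel": [-3.4,-7,0],"roll": 0,"jaw": 12}]'

```text
clock: 23.5
tool_pos: [0.5358, -0.0228, 0.1328]
orientation: [179.9, -0.0, -73.7]
force: [2.6, -5.3, -0.2]
opening: 0.0144
gripper_force: 30.0
```

```bash
python3 rim.py
```

```text
A 126.1 r 0.0455 F [ 3.1 -1.9  1.1] R [127 152 208 243 252 252 252 252 246 226 177 157 170 159 133 129 140 153
 150 147] L [251 247 252 253 241 207 178 170 171 171 170 167 163 146 123 124 145 167
 169 166]
```

Emit:
apply_moves --targets '[{"travel": [-2.2,-7.5,0],"roll": 0,"jaw": 12},{"travel": [-0.8,-7.8,0],"roll": 0,"jaw": 12},{"travel": [0.5,-7.8,0],"roll": 0,"jaw": 12},{"travel": [1.9,-7.6,0],"roll": 0,"jaw": 12},{"travel": [3.2,-7.2,0],"roll": 0,"jaw": 12},{"travel": [4.4,-6.5,0],"roll": 0,"jaw": 12},{"travel": [5.4,-5.6,0],"roll": 0,"jaw": 12},{"travel": [6.3,-4.6,0],"roll": 0,"jaw": 12},{"travel": [3.5,-1.7,0],"roll": 0,"jaw": 12},{"travel": [0,0,0],"roll": 0,"jaw": 12}]'

```text
clock: 24.55
tool_pos: [0.5974, -0.0288, 0.1333]
orientation: [-179.9, -0.0, -73.7]
force: [2.3, 0.8, 0.0]
opening: 0.0144
gripper_force: 30.0
```

Emit:
apply_moves --targets '[{"travel": [0,0,0],"roll": 0,"jaw": 12},{"travel": [0,0,0],"roll": 0,"jaw": 12},{"travel": [0,0,0],"roll": 0,"jaw": 12}]'

```text
clock: 24.85
tool_pos: [0.5967, -0.0281, 0.1335]
orientation: [-179.9, -0.0, -73.6]
force: [3.5, 1.4, -0.1]
opening: 0.0148
gripper_force: 30.0
```

```bash
python3 rim.py; f=$(ls -v pics/L*.png|tail -1); python3 -c "
import cv2;cv2.imwrite('pics/fin.png',cv2.resize(cv2.imread('$f')[150:260,200:310],None,fx=5,fy=5,interpolation=2))"
```

```text
A 43.2 r 0.0452 F [ 3.2  1.2 -0.1] R [228 234 232 227 239 241 227 209 179 163 156 152 148 138 128 131 139 145
 144 143] L [255 255 255 253 252 253 254 255 255 254 239 193 165 158 138 126 141 167
 168 165]
```

View pics/fin.png

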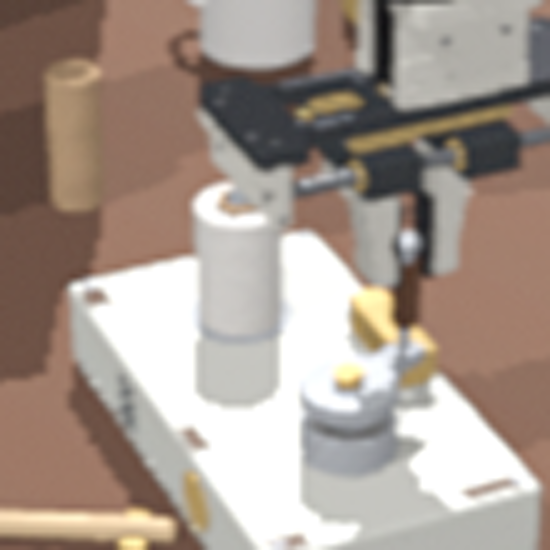

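The picture shows the roll home on the spindle at (238,265). The hub sits low on the boss at (348,395), 2.7 px (≈8 mm) below where it was after the drop, and the grip is still held at (408,285).

```bash
python3 -c "
from plant import ctrl
print(ctrl.close_job())"
```

```text
the job is handed in; nothing more can be done
None
```

The job is handed in: the roll rests on the deck over the spindle and is released; the crank was turned back to its drop (seen on camera within about ±5°), then forward one full turn, and is still gripped there.

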